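# Run the power of a portable hob up to full

## Task

Turn the black portable hob up to full power: with the closed fingertips, go lightly along the arc of five domed keys from left to right, from the shortest printed bar to the longest, pressing down every key on the way, one after another. Finish with the fingertips still holding the orange key at the right end pressed down; the program ends while holding it. Do not lean hard on the hob, and leave the mug and the jars beside it where they stand.

Things in the scene. Friction and masses are not known exactly. Their poses are not given: they have to be found in the camera images.
- hob_plate: Portable induction hob, fixed: black glass top 280 x 300 mm (x, y), 60 mm above the worktop. Origin: centre of underside; -x front (to the robot), +y left. White 140 mm circle printed on it. In front of the circle five domed keys lie 45 mm apart (0.346 rad) on an arc of radius 130 mm about x = +40 mm, y = 0; beside each, towards the circle, a white bar, longer from left key to right.
- pad1_top (a point): Top centre of the first (farthest left, shortest bar) key: a round smooth dome, white, 35 mm in diameter, standing 5 mm above the glass when not pressed, so its top is 65 mm above the worktop. The point moves down with the key.
- pad1 (a joint): How far the first (farthest left, shortest bar) key is pressed, in m: 0 up, 0.005 fully down (top level with the glass). Springs back by itself; about 1 N starts it, 4.5 N brings it fully down; below the stop it is rigid. It registers from 0.0015.
- pad2_top (a point): Top centre of the second key: a round smooth dome, white, 35 mm in diameter, standing 5 mm above the glass when not pressed, so its top is 65 mm above the worktop. The point moves down with the key.
- pad2 (a joint): How far the second key is pressed, in m: 0 up, 0.005 fully down (top level with the glass). Springs back by itself; about 1 N starts it, 4.5 N brings it fully down; below the stop it is rigid. It registers from 0.0015.
- pad3_top (a point): Top centre of the third (middle) key: a round smooth dome, white, 35 mm in diameter, standing 5 mm above the glass when not pressed, so its top is 65 mm above the worktop. The point moves down with the key.
- pad3 (a joint): How far the third (middle) key is pressed, in m: 0 up, 0.005 fully down (top level with the glass). Springs back by itself; about 1 N starts it, 4.5 N brings it fully down; below the stop it is rigid. It registers from 0.0015.
- pad4_top (a point): Top centre of the fourth key: a round smooth dome, white, 35 mm in diameter, standing 5 mm above the glass when not pressed, so its top is 65 mm above the worktop. The point moves down with the key.
- pad4 (a joint): How far the fourth key is pressed, in m: 0 up, 0.005 fully down (top level with the glass). Springs back by itself; about 1 N starts it, 4.5 N brings it fully down; below the stop it is rigid. It registers from 0.0015.
- pad5_top (a point): Top centre of the fifth (orange, farthest right, longest bar) key: a round smooth dome, orange, 35 mm in diameter, standing 5 mm above the glass when not pressed, so its top is 65 mm above the worktop. The point moves down with the key.
- pad5 (a joint): How far the fifth (orange, farthest right, longest bar) key is pressed, in m: 0 up, 0.005 fully down (top level with the glass). Springs back by itself; about 1 N starts it, 4.5 N brings it fully down; below the stop it is rigid. It registers from 0.0015.
- mug_a: White mug with blue flowers, loose, 82 x 114 x 91 mm with handle; origin under the middle of its footprint, handle included. Stands to the right of the hob. Leave alone.
- jam_jar: Jam jar with red lid, loose, 69 mm across, 86 mm tall; origin at the centre of its underside. Stands to the right of the hob. Leave alone.
- spice_b: Spice jar with red cap, loose, 41 mm across, 105 mm tall; origin at the centre of its underside. Stands to the right of the hob. Leave alone.

How it is judged:
On the way, in this order (a step that is already met when the one before it is completed fails the run):
1. the first (farthest left, shortest bar) key is pressed at least 1.5 mm by the fingers, the next one not yet touched (value of joint pad1 above 0.0015 m and value of joint pad2 below 0.0005 m and contact force between hob_plate and the fingers above 0.3 N), for 0.04 s.
2. the second key is pressed at least 1.5 mm by the fingers, the next one not yet touched (value of joint pad2 above 0.0015 m and value of joint pad3 below 0.0005 m and contact force between hob_plate and the fingers above 0.3 N), for 0.04 s.
3. the third (middle) key is pressed at least 1.5 mm by the fingers, the next one not yet touched (value of joint pad3 above 0.0015 m and value of joint pad4 below 0.0005 m and contact force between hob_plate and the fingers above 0.3 N), for 0.04 s.
4. the fourth key is pressed at least 1.5 mm by the fingers, the next one not yet touched (value of joint pad4 above 0.0015 m and value of joint pad5 below 0.0005 m and contact force between hob_plate and the fingers above 0.3 N), for 0.04 s.
5. the orange fifth key alone is pressed by the fingers (value of joint pad5 above 0.0015 m and value of joint each of pad1, pad2, pad3, pad4 below 0.0005 m and contact force between hob_plate and the fingers above 0.3 N), for 0.3 s.
At the end, for the whole second after the job is handed in: The fingers keep the orange fifth key pressed at least 1.5 mm (of 5 mm) with at least 0.3 N through the last second, and the four white keys are up (within 0.5 mm) (all of step 5); the arm keeps its last pose, push and grip.
It fails at once if the mug or a jar is moved more than 15 mm, lifted or tipped (distance of any of mug_a, jam_jar, spice_b from where it was at the start of the episode above 0.015 m or angle between any of mug_a, jam_jar, spice_b's own z axis and vertical above 0.2 rad).
It fails at once if the hob is pressed with more than 35 N (contact force between hob_plate and the fingers above 35 N).
It fails at once if the arm or the gripper's body presses on the hob (contact force between hob_plate and the arm above 35 N).
It also fails if it takes over 42 s, if anything falls off the work surface, if the arm or the gripper's body presses on something with over 40 N, if the wrist force passes 120 N, or if a joint passes its speed limit or range.

## Robot

A 6-joint arm with a two-finger parallel gripper is mounted at the origin on a cart in front of the work surface, level with it; the furniture and walls round the work are solid. World frame = base frame: x ahead of the robot, y to its left, z up, the work surface at z = 0. Lengths are in m, angles in rad, forces in N, time in s.
With the tool pointing down it reaches from about 0.25 to 0.725 m from the base axis. Payload 4 kg.
Tool frame: the origin (TCP) lies on the centre line of the jaws, within the pads' length; the fingertips stand 14 mm ahead of it and the grasp point (between the pads) lies 5 mm behind it; z points along the fingers, x is the direction in which the jaws open and shut, and the axes are right-handed (so a half turn about z gives the same grasp; the last joint's range is limited). The gripper opens to 85 mm and grips with 20 to 120 N. Pads are 22 mm wide; open, the fingers measure 114 mm over their backs; the gripper's body (76 mm by 85 mm) begins 54 mm behind the grasp point. The pads swing forward as they close: fully open they stand 13 mm farther back than shut.
Start: joints at [1.238, 0.241, 0.005, 1.335, 0, 1.571], TCP at [0.163, 0.473, 0.245] pointing down, gripper open.
Joint ranges: [-2.72, 2.72], [-1.05, 1.87], [-1.09, 1.28], [-1.99, 2.15], [-1.42, 1.44], [-3.14, 3.14]. Speed limits (rad/s): [2.79, 2.79, 3.14, 3.14, 3.14, 3.14].

## Interface

Orientations are given as a unit quaternion [x, y, z, w].
In Python, from workcell import bot gives the robot as it stands.
- The arm moves only by the tool play_rows, never from a script. Its argument "motion" is a list of rows, each an object with "fingers": the closure, from -1 (fully open) to 1 (shut), so that 0 is half open; "translation": the shift along the tool's x, y, z in cm, a list of three; "roll": the turn about the tool's z in degrees. A call has 1 to 20 rows; each row is the pose to reach, as a shift and turn from the pose commanded when the call began, along the tool's axes at that moment; what a row does not reach only later rows make up. A row lasts 1/12 s, in which the tool goes at most 41.7 mm and 7.16 degrees, less where a joint would pass 70% of its speed; a pose out of reach is approached as far as the arm can. A call with a gripper value outside its range is refused whole. The fingers move at their own pace and stop on an object; the grip force is fixed at half the most. Time passes only in rows, so rows that repeat a pose let the fingers close. It gives the time, the measured TCP pose, the force and the opening at its end, in the units of the state.
- bot.get_obs(): the state, without advancing time (a new reading comes with each control period).
- bot.camera(name): name is "side" or "top" or "wrist"; returns a dict with "pixels" (400x640x3 uint8, red, green, blue), "intrinsics" (3x3 intrinsics, pixels), "world_to_cam" (4x4, takes a point from world to camera coordinates). Camera axes: x right, y down, z forward; pixel columns grow to the right and rows downward; lengths in m; the calibration is good to about 2 mm. The wrist camera is an equidistant fisheye: a pixel r from the principal point sees the ray r / f radians off the axis. A picture is of the moment at which its call begins. There is no depth.
- bot.job_done(): hands the job in, once; it reports no verdict.
The state is a dict: "clock": time; "joint_pos": joint angles; "joint_vel": joint speeds; "tau": joint torques, N m; "eef_pos": TCP position; "tool_rot": TCP orientation; "ft_force": force on the tool from outside, world axes, zero at the start; "ft_torque": the same for the moment, N m; "grip_width": finger opening in m.
Only numpy, scipy, OpenCV 4.12 (cv2) and the standard library are available. Lean on these libraries where they do the work, as an engineer would, in place of code of your own. Each camera call takes 0.05 s, during which the arm holds its last target. There are 200 camera calls.

## Working session

There is one attempt and no reset: what is moved stays moved. The work goes in short steps, Python scripts to look and compute and a tool call to move; the robot and the scene stay as the last step left them, time stands still between calls to the robot, and variables do not carry over. Pictures are saved under pics/ and viewed, about 8 in all and at most 12, crops included, and the job is handed in when it is done.

Besides the shell and the picture viewer there is one more tool, called after "Call:" as name([rows], argument=value, ...), one row to a line, values as JSON. play_rows: Moves the arm, as the interface text tells. Its arguments: {"type":"object","properties":{"motion":{"type":"array","items":{"type":"object","properties":{"fingers":{"type":"number"},"translation":{"type":"array","items":{"type":"number"}},"roll":{"type":"number"}}}}},"required":["motion"]}

```bash
mkdir -p pics
python3 - <<'E'
from workcell import bot
import cv2,pickle
o=bot.get_obs();print({k:o[k] for k in('clock','eef_pos','tool_rot','ft_force','grip_width')})
for n in('top','side'):
    c=bot.camera(n);pickle.dump(c,open(n+'.pkl','wb'));cv2.imwrite(f'pics/{n}0.png',c['pixels'][...,::-1]);print(c['intrinsics'],c['world_to_cam'])
E
```

```text
{'clock': 0.0, 'eef_pos': array([0.16314306, 0.47199035, 0.24439752]), 'tool_rot': array([ 8.14461992e-01,  5.80215934e-01, -8.69794007e-04,  6.13502483e-04]), 'ft_force': array([-0.02257449,  0.09295386,  0.53156145]), 'grip_width': 0.08551137429250763}
[[493.46001725   0.         322.29094386]
 [  0.         493.46001725 195.58172649]
 [  0.           0.           1.        ]] [[-0.02413793 -0.99965879 -0.00998352 -0.20620965]
 [-0.99710574  0.02479405 -0.07187073  0.49608463]
 [ 0.07209373  0.00821981 -0.99736399  1.01163122]
 [ 0.          0.          0.          1.        ]]
[[404.09576835   0.         314.05397507]
 [  0.         404.09576835 197.70340718]
 [  0.           0.           1.        ]] [[-0.96820551 -0.24978392 -0.01364097  0.40798149]
 [-0.14601714  0.60858103 -0.7799411   0.26700268]
 [ 0.20311839 -0.75315146 -0.62570424  0.77456733]
 [ 0.          0.          0.          1.        ]]
```

View pics/top0.png

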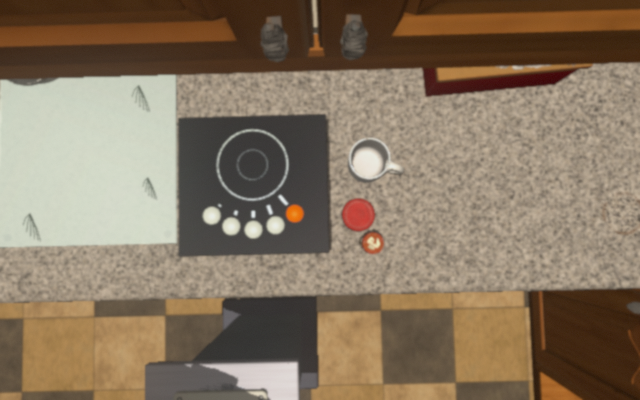

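View pics/side0.png

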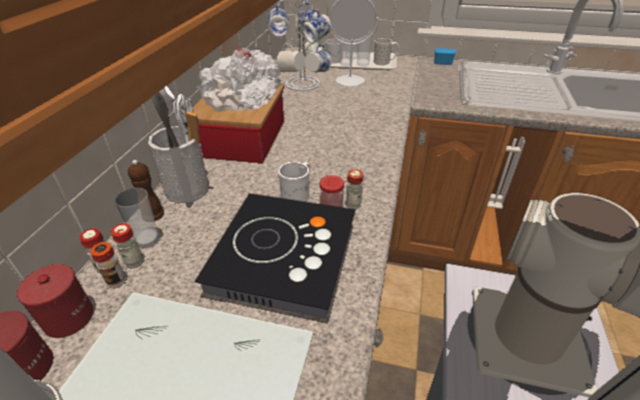

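The top view shows the keys from (212,215) to the orange one at (294,213). The mug is at (370,160) and the jars at (358,214) and (373,242). In the side view the keys run from (298,274) to the orange one at (317,221). Next I triangulate the keys from these two views.

```bash
cat > h.py <<'E'
import cv2,pickle,numpy as np
def blobs(c,box):
    x0,y0,x1,y1=box;im=c['pixels'][y0:y1,x0:x1];hsv=cv2.cvtColor(im,cv2.COLOR_RGB2HSV)
    w=cv2.inRange(hsv,(0,0,130),(179,60,255));o=cv2.inRange(hsv,(5,150,120),(20,255,255))
    r=[]
    for n,m in(('w',w),('o',o)):
        for k in cv2.findContours(m,cv2.RETR_EXTERNAL,cv2.CHAIN_APPROX_NONE)[0]:
            a=cv2.contourArea(k)
            if a>60 and a<600:
                (cx,cy),(d1,d2),_=cv2.fitEllipse(k);r.append((n,round(cx+x0,1),round(cy+y0,1),a,round(d1,1),round(d2,1)))
    return r
def ray(c,u,v):
    T=np.array(c['world_to_cam']);R=T[:3,:3];K=np.array(c['intrinsics'])
    return -R.T@T[:3,3],R.T@np.linalg.solve(K,[u,v,1])
def onz(c,u,v,z):
    p,d=ray(c,u,v);return p+d*(z-p[2])/d[2]
def tri(a,b):
    (p,d),(q,e)=a,b;d=d/np.linalg.norm(d);e=e/np.linalg.norm(e)
    s=np.linalg.lstsq(np.c_[d,-e],q-p,rcond=None)[0];A=p+s[0]*d;B=q+s[1]*e
    return (A+B)/2,np.linalg.norm(A-B)
E
python3 - <<'E'
from h import *
t,s=[pickle.load(open(n+'.pkl','rb')) for n in('top','side')]
bt=blobs(t,(195,200,310,245));bs=blobs(s,(280,210,340,290))
print(*bt,'',*bs,sep='\n')
bt=sorted(bt,key=lambda b:b[1]);bs=sorted(bs,key=lambda b:-b[2])
P=[]
for a,b in zip(bt,bs):
    p,e=tri(ray(t,*a[1:3]),ray(s,*b[1:3]));q=onz(t,*a[1:3],.063);q2=onz(s,*b[1:3],.063);P.append(q);print(p.round(4),e.round(4),q.round(4),q2.round(4))
P=np.array(P);print(np.linalg.norm(np.diff(P,axis=0),axis=1))
# rigid fit of arc
a=np.array([-2,-1,0,1,2])*.346;M=np.c_[40-130*np.cos(a),-130*np.sin(a)]/1e3
m=M-M.mean(0);w=P[:,:2]-P[:,:2].mean(0);U,_,V=np.linalg.svd(m.T@w);R=(U@V).T
print(R,'yaw',np.arctan2(R[1,0],R[0,0]),'origin',P[:,:2].mean(0)-R@M.mean(0));print((m@R.T+P[:,:2].mean(0)).round(4))
for n,u,v,z in(('mug',370,160,.09),('jam',358,214,.086),('spice',373,242,.105)):print(n,onz(t,u,v,z).round(3))
E
```

```text
('w', 252.9, 229.2, 236.5, 17.3, 17.6)
('w', 230.7, 225.8, 235.0, 17.3, 17.4)
('w', 275.1, 224.7, 239.0, 17.3, 17.7)
('w', 211.3, 215.3, 235.5, 17.2, 17.6)
('o', 294.4, 213.1, 238.0, 17.2, 17.7)

('w', 297.4, 274.4, 171.5, 13.0, 16.9)
('w', 312.8, 262.2, 153.5, 12.1, 16.4)
('w', 321.2, 248.4, 139.5, 11.2, 16.0)
('w', 322.4, 234.0, 126.0, 10.5, 15.5)
('o', 317.2, 221.3, 117.5, 10.0, 15.2)
[0.4543 0.004  0.0592] 0.0008 [0.4537 0.003  0.063 ] [0.4536 0.0072 0.063 ]
[ 0.4321 -0.0348  0.0601] 0.0003 [ 0.4319 -0.0354  0.063 ] [ 0.4315 -0.0323  0.063 ]
[ 0.4245 -0.0789  0.0593] 0.0006 [ 0.4241 -0.0795  0.063 ] [ 0.4239 -0.0753  0.063 ]
[ 0.4324 -0.1232  0.0595] 0.0007 [ 0.432  -0.1237  0.063 ] [ 0.4319 -0.1196  0.063 ]
[ 0.4544 -0.1622  0.0594] 0.0005 [ 0.454  -0.1625  0.063 ] [ 0.4537 -0.1583  0.063 ]
[0.04417169 0.04471521 0.04490582 0.04460387]
[[ 0.99999928 -0.00120054]
 [ 0.00120054  0.99999928]] yaw 0.0012005369055038565 origin [ 0.51412002 -0.07952633]
[[ 0.4539  0.0034]
 [ 0.4318 -0.0355]
 [ 0.4241 -0.0796]
 [ 0.4319 -0.1237]
 [ 0.4541 -0.1625]]
mug [ 0.553 -0.313  0.09 ]
jam [ 0.448 -0.287  0.086]
spice [ 0.394 -0.313  0.105]
```

Both views agree to about 4 mm. The key spacing comes out at about 45 mm, the hob yaw at about 0 and the key heights at about 60 mm, so the points are consistent with the text. I now move above key 1 with the fingers shut and the tool aligned with the world axes.

Call:
play_rows([
  {"fingers": 1, "translation": [-3, 3.7, 1], "roll": 6},
  {"fingers": 1, "translation": [-5.5, 6.7, 2], "roll": 12},
  {"fingers": 1, "translation": [-8, 9.8, 3], "roll": 18},
  {"fingers": 1, "translation": [-10.5, 12.9, 4], "roll": 24},
  {"fingers": 1, "translation": [-13, 16, 5], "roll": 30},
  {"fingers": 1, "translation": [-15.5, 19.1, 6], "roll": 35},
  {"fingers": 1, "translation": [-18, 22.2, 7], "roll": 40},
  {"fingers": 1, "translation": [-20.5, 25.2, 8], "roll": 45},
  {"fingers": 1, "translation": [-23, 28.3, 9], "roll": 50},
  {"fingers": 1, "translation": [-25.5, 31.4, 9.5], "roll": 55},
  {"fingers": 1, "translation": [-28, 34.5, 10], "roll": 60},
  {"fingers": 1, "translation": [-30.5, 37.6, 10.5], "roll": 64},
  {"fingers": 1, "translation": [-33, 40.6, 11], "roll": 68},
  {"fingers": 1, "translation": [-34.7, 42.8, 11.4], "roll": 70.9},
  {"fingers": 1, "translation": [-34.7, 42.8, 11.4], "roll": 70.9},
  {"fingers": 1, "translation": [-34.7, 42.8, 11.4], "roll": 70.9},
  {"fingers": 1, "translation": [-34.7, 42.8, 11.4], "roll": 70.9},
  {"fingers": 1, "translation": [-34.7, 42.8, 11.4], "roll": 70.9},
])

```text
clock: 1.6
eef_pos: [0.4537, 0.0056, 0.1312]
tool_rot: [1.0, 0.001, -0.0, -0.0]
ft_force: [-0.1, 0.4, 0.7]
grip_width: 0.0
```

Run:
```python
from workcell import bot
import cv2,pickle,numpy as np
o=bot.get_obs();print({k:np.round(o[k],4) for k in('clock','joint_pos','eef_pos','tool_rot','ft_force','grip_width')})
ims=[]
for n in('side','wrist'):
    c=bot.camera(n);pickle.dump(c,open(n+'1.pkl','wb'));ims.append(c['pixels'][...,::-1])
cv2.imwrite('pics/side1.png',cv2.resize(ims[0][150:330,200:440],None,fx=3,fy=3))
cv2.imwrite('pics/wrist1.png',ims[1])
```

```text
{'clock': np.float64(1.6), 'joint_pos': array([ 1.2200e-02,  2.3810e-01, -3.1260e-01,  1.0211e+00,  3.0000e-04,
        1.5808e+00]), 'eef_pos': array([0.4537, 0.0056, 0.1312]), 'tool_rot': array([ 1.0e+00,  1.1e-03, -5.0e-04, -1.0e-04]), 'ft_force': array([-0.0584,  0.444 ,  0.7061]), 'grip_width': np.float64(0.0)}
```

View pics/side1.png

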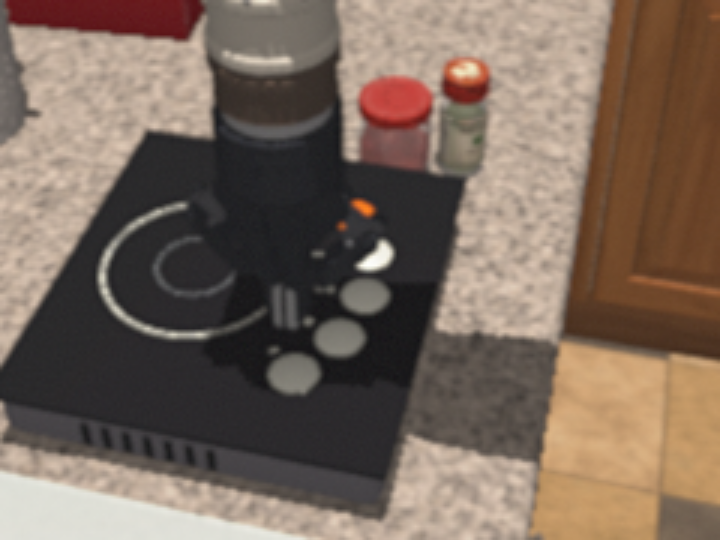

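View pics/wrist1.png

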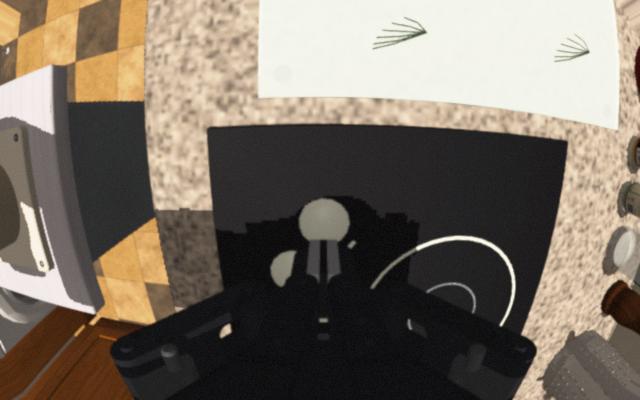

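The wrist view shows key 1 at (324,220), directly beneath the fingers at (324,245) and centred on them in x. The side view shows the tips just behind and above key 1. I refine y with the wrist ray.

Run:
```python
from h import *
c=pickle.load(open('wrist1.pkl','rb'));T=np.array(c['world_to_cam']);K=np.array(c['intrinsics']);R=T[:3,:3]
im=c['pixels'][190:250,290:360];g=cv2.cvtColor(im,cv2.COLOR_RGB2GRAY)
k=max(cv2.findContours((g>100).astype('uint8'),0,1)[0],key=cv2.contourArea)[:,0]+[290,190]
k=k[k[:,1]<238]  # clear of the finger
P=[]
for u,v in k:
    d=np.array([u-K[0,2],v-K[1,2]]);r=np.hypot(*d);th=r/K[0,0];d=R.T@np.r_[d/r*np.sin(th),np.cos(th)]
    p=-R.T@T[:3,3];P.append((p+d*(.061-p[2])/d[2])[:2])
P=np.array(P)*1e3;A=np.c_[2*P,np.ones(len(P))];s=np.linalg.lstsq(A,(P**2).sum(1),rcond=None)[0]
print('cam',p,'centre mm',s[:2],'r',np.sqrt(s[2]+s[0]**2+s[1]**2))
c=pickle.load(open('side1.pkl','rb'));T=c['world_to_cam'];q=T@[.4537,.0056,.1172,1];print(c['intrinsics']@q[:3]/q[2])
```

```text
cam [0.45343808 0.0766658  0.26062697] centre mm [453.86302226   2.83634845] r 16.56277128744022
[296.49532499 255.43895896   1.        ]
```

The wrist view puts key 1 at (453.9, 2.8) mm, which agrees with the top view at (453.9, 3.4) mm. I descend onto it.

Call:
play_rows([
  {"fingers": 1, "translation": [0, 0.2, 2.5], "roll": 0},
  {"fingers": 1, "translation": [0, 0.2, 4.5], "roll": 0},
  {"fingers": 1, "translation": [0, 0.2, 5.0], "roll": 0},
  {"fingers": 1, "translation": [0, 0.2, 5.2], "roll": 0},
  {"fingers": 1, "translation": [0, 0.2, 5.4], "roll": 0},
  {"fingers": 1, "translation": [0, 0.2, 5.5], "roll": 0},
  {"fingers": 1, "translation": [0, 0.2, 5.5], "roll": 0},
  {"fingers": 1, "translation": [0, 0.2, 5.5], "roll": 0},
])

```text
clock: 2.37
eef_pos: [0.4551, 0.003, 0.0772]
tool_rot: [1.0, 0.0, 0.001, -0.0]
ft_force: [-1.7, 0.9, 2.2]
grip_width: -0.0001
```

Call:
play_rows([
  {"fingers": 1, "translation": [0, 0, 0.1], "roll": 0},
  {"fingers": 1, "translation": [0, 0, 0.2], "roll": 0},
  {"fingers": 1, "translation": [0, 0, 0.2], "roll": 0},
  {"fingers": 1, "translation": [0, 0, 0.2], "roll": 0},
])

```text
clock: 2.7
eef_pos: [0.4551, 0.0029, 0.0747]
tool_rot: [1.0, 0.0, 0.001, -0.0]
ft_force: [0.2, 2.2, 3.2]
grip_width: 0.0
```

Run:
```python
from workcell import bot
import cv2,numpy as np
o=bot.get_obs();print({k:np.round(o[k],4) for k in('clock','eef_pos','ft_force','ft_torque')})
c=bot.camera('side')
cv2.imwrite('pics/side2.png',cv2.resize(c['pixels'][205:295,270:350,::-1],None,fx=6,fy=6,interpolation=2))
```

```text
{'clock': np.float64(2.7), 'eef_pos': array([0.4551, 0.0029, 0.0747]), 'ft_force': array([0.2109, 2.156 , 3.1502]), 'ft_torque': array([0.3813, 0.0457, 0.0147])}
```

View pics/side2.png

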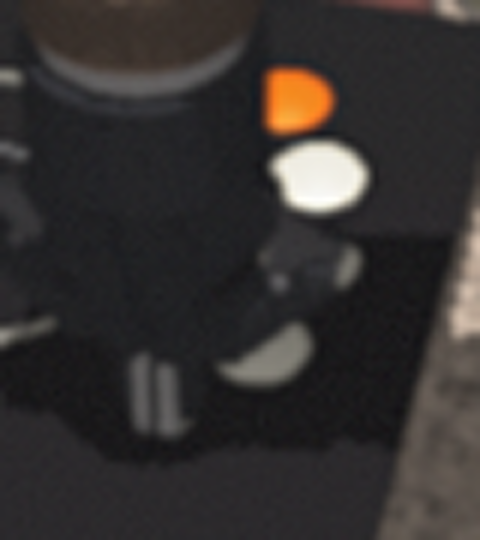

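Key 1 has sunk level with the glass: the tip is at about 60.7 mm, the vertical force at about 3 N, and its rim is no longer visible in the crop near (160,414). I continue to keys 2 and 3 with a small lift between keys.

Call:
play_rows([
  {"fingers": 1, "translation": [0, 0, -0.6], "roll": 0},
  {"fingers": 1, "translation": [0, 0, -1.0], "roll": 0},
  {"fingers": 1, "translation": [-1.2, 2.0, -1.0], "roll": 0},
  {"fingers": 1, "translation": [-2.2, 3.9, -1.0], "roll": 0},
  {"fingers": 1, "translation": [-2.2, 3.9, -1.0], "roll": 0},
  {"fingers": 1, "translation": [-2.2, 3.9, -0.5], "roll": 0},
  {"fingers": 1, "translation": [-2.2, 3.9, -0.2], "roll": 0},
  {"fingers": 1, "translation": [-2.2, 3.9, 0], "roll": 0},
  {"fingers": 1, "translation": [-2.2, 3.9, 0], "roll": 0},
  {"fingers": 1, "translation": [-2.2, 3.9, 0], "roll": 0},
  {"fingers": 1, "translation": [-2.2, 3.9, 0], "roll": 0},
])

```text
clock: 3.67
eef_pos: [0.433, -0.0362, 0.0744]
tool_rot: [1.0, 0.001, 0.0, 0.0]
ft_force: [-0.4, -3.2, 4.8]
grip_width: -0.0004
```

Call:
play_rows([
  {"fingers": 1, "translation": [0, 0, -0.6], "roll": 0},
  {"fingers": 1, "translation": [0, 0, -1.0], "roll": 0},
  {"fingers": 1, "translation": [-0.4, 2.2, -1.0], "roll": 0},
  {"fingers": 1, "translation": [-0.9, 4.3, -1.0], "roll": 0},
  {"fingers": 1, "translation": [-0.9, 4.3, -1.0], "roll": 0},
  {"fingers": 1, "translation": [-0.9, 4.3, -0.5], "roll": 0},
  {"fingers": 1, "translation": [-0.9, 4.3, -0.2], "roll": 0},
  {"fingers": 1, "translation": [-0.9, 4.3, 0], "roll": 0},
  {"fingers": 1, "translation": [-0.9, 4.3, 0], "roll": 0},
  {"fingers": 1, "translation": [-0.9, 4.3, 0], "roll": 0},
  {"fingers": 1, "translation": [-0.9, 4.3, 0], "roll": 0},
])

```text
clock: 4.58
eef_pos: [0.4239, -0.079, 0.0745]
tool_rot: [1.0, 0.001, 0.0, 0.0]
ft_force: [-0.3, -2.2, 5.1]
grip_width: -0.0002
```

Call:
play_rows([
  {"fingers": 1, "translation": [0, 0, -0.6], "roll": 0},
  {"fingers": 1, "translation": [0, 0, -1.0], "roll": 0},
  {"fingers": 1, "translation": [0.4, 2.2, -1.0], "roll": 0},
  {"fingers": 1, "translation": [0.8, 4.4, -1.0], "roll": 0},
  {"fingers": 1, "translation": [0.8, 4.4, -1.0], "roll": 0},
  {"fingers": 1, "translation": [0.8, 4.4, -0.5], "roll": 0},
  {"fingers": 1, "translation": [0.8, 4.4, -0.2], "roll": 0},
  {"fingers": 1, "translation": [0.8, 4.4, 0], "roll": 0},
  {"fingers": 1, "translation": [0.8, 4.4, 0], "roll": 0},
  {"fingers": 1, "translation": [0.8, 4.4, 0], "roll": 0},
  {"fingers": 1, "translation": [0.8, 4.4, 0], "roll": 0},
])

```text
clock: 5.5
eef_pos: [0.4315, -0.123, 0.0745]
tool_rot: [1.0, 0.001, 0.0, 0.0]
ft_force: [-0.9, -1.3, 2.9]
grip_width: 0.0001
```

Call:
play_rows([
  {"fingers": 1, "translation": [0, 0, -0.6], "roll": 0},
  {"fingers": 1, "translation": [0, 0, -1.0], "roll": 0},
  {"fingers": 1, "translation": [1.1, 2.0, -1.0], "roll": 0},
  {"fingers": 1, "translation": [2.2, 3.9, -1.0], "roll": 0},
  {"fingers": 1, "translation": [2.2, 3.9, -1.0], "roll": 0},
  {"fingers": 1, "translation": [2.2, 3.9, -0.5], "roll": 0},
  {"fingers": 1, "translation": [2.2, 3.9, -0.2], "roll": 0},
  {"fingers": 1, "translation": [2.2, 3.9, 0], "roll": 0},
  {"fingers": 1, "translation": [2.2, 3.9, 0], "roll": 0},
  {"fingers": 1, "translation": [2.2, 3.9, 0], "roll": 0},
  {"fingers": 1, "translation": [2.2, 3.9, 0], "roll": 0},
  {"fingers": 1, "translation": [2.2, 3.9, 0], "roll": 0},
  {"fingers": 1, "translation": [2.2, 3.9, 0], "roll": 0},
])

```text
clock: 6.58
eef_pos: [0.4533, -0.1618, 0.0743]
tool_rot: [1.0, 0.0, -0.0, -0.0]
ft_force: [-1.5, -0.4, 4.5]
grip_width: -0.0
```

Run:
```python
from workcell import bot
import cv2,numpy as np
w=bot.camera('wrist')['pixels'];s=bot.camera('side')['pixels']
o=bot.get_obs();print({k:np.round(o[k],4) for k in('clock','eef_pos','ft_force')})
cv2.imwrite('pics/end.png',np.vstack([cv2.resize(w[130:330,180:500],None,fx=1.5,fy=1.5),cv2.resize(s[180:290,250:410],(480,330))[:299]])[...,::-1])
```

```text
{'clock': np.float64(6.6833), 'eef_pos': array([ 0.4533, -0.1619,  0.0743]), 'ft_force': array([-1.0748, -0.4335,  3.552 ])}
```

View pics/end.png

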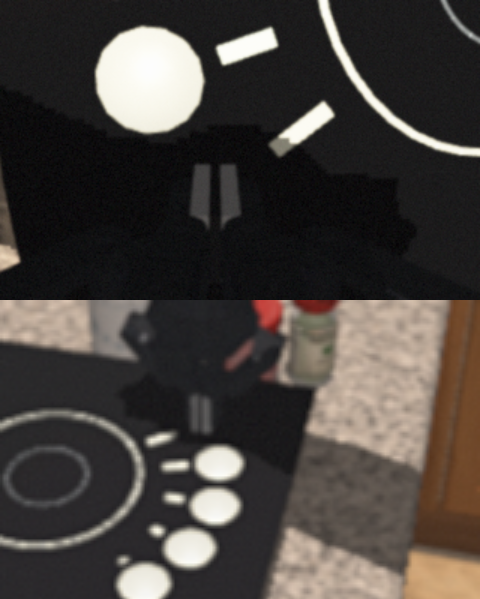

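The orange key is sunk beneath the fingertips, so no orange shows. All four white keys are up and the jars are standing. The force is steady at about 3.5–4.5 N, so I hand the job in.

```bash
python3 -c "
from workcell import bot
print(bot.job_done());o=bot.get_obs();print(o['clock'],o['eef_pos'],o['ft_force'])"
```

```text
the job is handed in; nothing more can be done
None
the job is handed in; nothing more can be done
```

I pressed the five keys in order from left to right with the closed fingertips, lifting about 10 mm between keys. I handed the job in at about 6.7 s, with the orange key held down; no verdict was reported.

- **Last checks:** the fingertips stood at about z = 60.3 mm, which is roughly 4.7 mm of key travel. The vertical force was about 3.5–4.5 N. In the last picture the orange key was sunk out of sight under the fingers and all four white keys were up. The spice jar and jam jar still looked in place. The mug was mostly hidden behind the gripper, and I did not measure any of the three afterwards.
- **Forces:** the vertical force read at most about 5 N at the end of each press, well below the 35 N limit. I did not read it during the moves.
- **Disagreements:** the top and side cameras differed by about 4 mm in y on the key positions. The wrist view of key 1 agreed with the top view, so I used the top view. The two-view key heights came out at about 59–60 mm, a few millimetres below the text. The contact forces and the sunken keys fitted the text's height.
- **Not seen directly:** I could not read the key travel itself. For keys 2–4 it is inferred from the tip height (about 4.5 mm of travel) and the force. Force readings vary by 1–2 N.

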